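# Reject the stiff amulet case, prove the free one

### The arm

A 6-joint arm with a two-finger parallel gripper is mounted at the origin on the work surface. World frame = base frame: x ahead of the robot, y to its left, z up, the work surface at z = 0. Lengths are in m, angles in rad, forces in N, time in s.
With the tool pointing down it reaches from about 0.3 to 0.875 m from the base axis. Payload 6.4 kg.
Tool frame: the origin (TCP) lies at the very end of the fingers, on their centre line; the grasp point (between the pads) lies 19 mm behind it; x points along the fingers, y is the direction in which the jaws open and shut, and the axes are right-handed (so a half turn about x gives the same grasp; the last joint's range is limited). The gripper opens to 85 mm and grips with 20 to 120 N. Pads are 22 mm wide; open, the fingers measure 114 mm over their backs; the gripper's body (76 mm by 85 mm) begins 54 mm behind the grasp point. The pads swing forward as they close: fully open they stand 13 mm farther back than shut.
Start: joints at [-1.431, 0.181, 1.607, -0, 1.354, -0.206], TCP at [0.195, -0.541, 0.231] pointing down, gripper open.
Joint ranges: [-2.99, 2.99], [-0.89, 2.07], [0.3, 2.58], [-1.14, 4.28], [0, 2.63], [-3.12, 3.12]. Speed limits (rad/s): [2.57, 2.57, 3.01, 3.14, 3.14, 3.14].

### API

Orientations are given as a unit quaternion [w, x, y, z].
In Python, from bench import status, optics, hand_in gives the robot as it stands. The module is installed in compiled form; this text tells all that it offers.
- The arm moves only by the shell command python3 -m jog 'ROWS'. ROWS is JSON, one flat list of numbers, 5 for each row, row after row: the shift along the tool's x, y, z in mm, then the turn about the tool's x in degrees, then the opening in per cent of the stroke, from 0 (shut) to 100 (fully open). In form: [tx, ty, tz, yaw, gripper, tx, ty, tz, yaw, gripper, ...]. A call has exactly 5 rows; each row is the pose to reach, as a shift and turn from the pose commanded when the call began, along the tool's axes at that moment; what a row does not reach only later rows make up. A row lasts 1/10 s, in which the tool goes at most 50 mm and 8.59 degrees, less where a joint would pass 70% of its speed; a pose out of reach is approached as far as the arm can. A call with a gripper value outside its range is refused whole. The fingers move at their own pace and stop on an object; the grip force is fixed at half the most. Time passes only in rows, so rows that repeat a pose let the fingers close, or fill a call up. It gives the time, the measured TCP pose, the force and the opening at its end, in the units of the state.
- status.get_obs(): the state, without advancing time (a new reading comes with each control period).
- optics.camera(name): name is "scene" or "top"; returns the picture (400x640x3 uint8, red, green, blue); there is no depth.
- optics.get_calibration(name): a dict with "vertical_fov" (degrees; the focal length in pixels is half the picture's height over the tangent of half this angle, whatever the lens; pixels are square), "cx", "cy" (the principal point, pixels), "k1" (the pictures are not rectified: a ray, as slopes to the right and down, at radius r is drawn at 1 + k1 r^2 times it, then the intrinsics apply), "extrinsics" (4x4, takes a point from camera to world coordinates). Camera axes: x right, y up, looking along -z (the intrinsics and any distortion apply to the point x, -y, -z); pixel columns grow to the right and rows downward; lengths in m; the calibration is good to about 2 mm. A picture is of the moment at which its call begins. get_calibration takes no time and is no camera call.
- hand_in(): hands the job in, once; it reports no verdict.
The state is a dict: "time_s": time; "q": joint angles; "dq": joint speeds; "joint_efforts": joint torques, N m; "eef_pos": TCP position; "eef_rot": TCP orientation; "wrist_force": force on the tool from outside, world axes, zero at the start; "torque": the same for the moment, N m; "opening": opening from 0.0 (shut) to 1.0 (fully open).
Only numpy, scipy, OpenCV 4.12 (cv2) and the standard library are available. Lean on these libraries where they do the work, as an engineer would, in place of code of your own. Each camera call takes 0.05 s, during which the arm holds its last target. There are 200 camera calls.

### The job

Of the two small amulet cases on the altar, one has a stiff hinge: its lid hangs part-way open instead of dropping shut. Reject that case by setting it down upright, not dropped, in the middle of the steel saucer, and check that the other one swings freely by opening its lid all the way back so that it stays open by itself, with that case left standing about where it was. Leave the vase and the incense pot alone.

Things in the scene. Friction and masses are not known exactly. Their poses are not given: they have to be found in the camera images.
- stiff_case_mid (a point): loose 400 g amulet case with stiff hinge: dark wood box 70 x 55 x 35 mm, 6 mm brass lid of that outline with a green disc, standing 14 to 20 degrees ajar and staying where left. Point: box middle, 20 mm above its underside. x runs from the hinge to the lid's tongue, y along the hinge (the 55 mm width, to grasp on the box below the lid), z up. Same shape as the free case.
- free_case_mid (a point): the free-swinging case, same look, size and axes, lid shut at first (41 mm high). Point: box middle, 20 mm above its underside. The hinge line lies at x = -35, z = +15 mm from it.
- free_tongue (a point): where to pinch the free lid: on the white tongue (14 mm wide along y, 10 mm thick) that sticks out 36 mm level from the lid's edge, to 106 mm from the hinge line. Point: centre of its section, 95 mm from the hinge line and, shut, 3 mm above it; it moves with the lid. Pinched across its width it swings up and over about the hinge.
- free_case_lid (a joint): lid angle of the free case: 0 shut, growing as the tongue swings up, 1.57 upright, 1.9 fully back at its stop. It moves with hardly any friction: let go below about 1.5 it falls shut, beyond about 1.6 it falls back and rests open.
- saucer: round stainless steel saucer, fixed, 164 mm across; flat floor 3 mm above the altar top and 148 mm across, low rim 8 mm high. Origin at the centre of its underside.
- vase: white porcelain vase, loose, 84 mm across, 130 mm high, bystander. Origin at the centre of its underside.
- incense_pot: blue glazed incense pot, loose, 100 mm across, 68 mm high with three short red sticks up to 97 mm, bystander. Origin at the centre of its underside.

How it is judged:
By the outcome, as a careful person would: the job done as asked, in the order asked, and still so for the second after the job is handed in, with the robot touching nothing.
It also fails if it takes over 64 s, if anything falls off the work surface, if the arm or the gripper's body presses on something with over 40 N, if the wrist force passes 120 N, or if a joint passes its speed limit or range.

## Working session

There is one attempt and no reset: what is moved stays moved. The work goes in short steps, Python scripts to look and compute and a shell command to move; the robot and the scene stay as the last step left them, time stands still between calls to the robot, and variables do not carry over. Pictures are saved under pics/ and viewed, on a budget of 10 in all, crops included, one or two more only if the job needs it, and the job is handed in when it is done.

```bash
mkdir -p pics; python3 - <<'E'
from bench import status, optics
import cv2,numpy as np
for n in("scene","top"):
    im=optics.camera(n); np.save(f"pics/{n}0.npy",im); cv2.imwrite(f"pics/{n}0.png",im[:,:,::-1])
    c=optics.get_calibration(n); print({k:(np.round(v,4).tolist() if k=="extrinsics" else v) for k,v in c.items()})
o=status.get_obs(); print(o['time_s'],o['eef_pos'],o['eef_rot'],o['opening'])
E
```

```text
{'vertical_fov': 47.98948482028924, 'cx': 322.78393361775306, 'cy': 195.2827670531009, 'k1': -0.06030866677468489, 'extrinsics': [[-0.8668, -0.3437, 0.3612, 0.9515], [0.4984, -0.6193, 0.6067, 0.5328], [0.0152, 0.7059, 0.7081, 0.7031], [0.0, 0.0, 0.0, 1.0]]}
{'vertical_fov': 52.56186292322204, 'cx': 318.3171858675889, 'cy': 205.75522174447246, 'k1': 0.020450956498147505, 'extrinsics': [[0.0214, 0.9926, -0.1197, 0.5002], [-0.9998, 0.0216, 0.0005, 0.0034], [0.003, 0.1197, 0.9928, 0.9379], [0.0, 0.0, 0.0, 1.0]]}
0.1 [ 0.19484691 -0.54045318  0.23046438] [ 0.12109355  0.69657871  0.12222    -0.69654629] 0.9972514118325282
```

View pics/scene0.png

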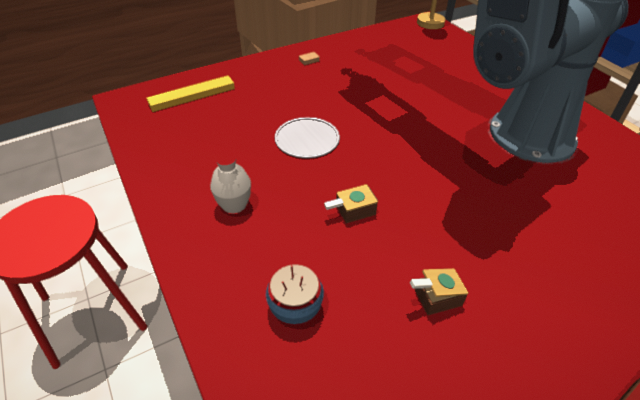

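View pics/top0.png

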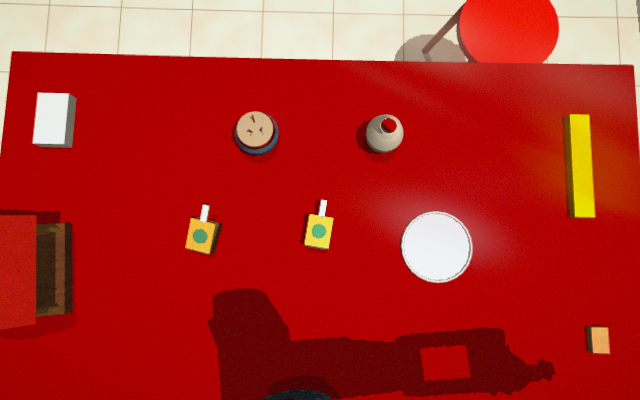

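The top view shows the stiff case (ajar in the scene view, ~(440,290)) at ~(200,237), the free case at ~(319,231), the saucer at (437,247), the vase at (384,133) and the pot at (256,131). Next I'll measure the lid corners, discs and tongues in both views.

```bash
cat > h.py <<'E'
import cv2,numpy as np
from bench import optics
def cal(n):
    c=optics.get_calibration(n); f=200/np.tan(np.radians(c["vertical_fov"]/2))
    return np.array([[f,0,c["cx"]],[0,f,c["cy"]],[0,0,1]]),np.array([c["k1"],0,0,0,0.]),np.array(c["extrinsics"])
def ray(n,p):
    K,d,E=cal(n); u=cv2.undistortPoints(np.array([[p]],float),K,d)[0,0]
    v=E[:3,:3]@[u[0],-u[1],-1]; return E[:3,3],v/np.linalg.norm(v)
def plane(n,p,z):
    o,v=ray(n,p); return o+v*(z-o[2])/v[2]
def tri(ps,pt):
    (o1,a),(o2,b)=ray("scene",ps),ray("top",pt)
    s=np.linalg.lstsq(np.c_[a,-b],o2-o1,rcond=None)[0]; x,y=o1+a*s[0],o2+b*s[1]
    return (x+y)/2,np.linalg.norm(x-y)
def hsv(im): return cv2.cvtColor(im,cv2.COLOR_RGB2HSV)
def masks(im):
    h=hsv(im); H,S,V=[h[...,i].astype(int) for i in range(3)]
    return dict(green=(H>45)&(H<95)&(S>60)&(V>60), lid=((H>12)&(H<95)&(S>90)&(V>150))|((H>45)&(H<95)&(S>60)&(V>60)), white=(S<70)&(V>150))
def comps(m,box,amin=20):
    x0,y0,x1,y1=box; k=np.zeros(m.shape,np.uint8); k[y0:y1,x0:x1]=m[y0:y1,x0:x1]
    cs,_=cv2.findContours(k,cv2.RETR_EXTERNAL,cv2.CHAIN_APPROX_NONE); return max(cs,key=cv2.contourArea) if cs else None
def cen(c): m=cv2.moments(c); return np.array([m['m10'],m['m01']])/m['m00']
def quad(c):
    h=cv2.convexHull(c); return cv2.approxPolyN(h,4,ensure_convex=True).reshape(-1,2)
E
python3 - <<'E'
from h import *
np.set_printoptions(precision=4,suppress=True)
I={n:np.load(f"pics/{n}0.npy") for n in("scene","top")}
B={"stiff":{"scene":(400,255,480,320),"top":(175,195,228,262)},"free":{"scene":(315,175,385,228),"top":(295,190,342,258)}}
for k in B:
    g={};q={}; w={}
    for n in I:
        m=masks(I[n]); g[n]=cen(comps(m["green"],B[k][n])); c=comps(m["lid"],B[k][n]); q[n]=quad(c).astype(float)
        wc=comps(m["white"],B[k][n]); w[n]=cv2.minAreaRect(wc); print(k,n,"green",g[n],"lid",q[n].tolist(),cv2.contourArea(c),"white",w[n],cen(wc))
    print("disc",tri(g["scene"],g["top"]))
    for p in q["top"]:
        t=[(tri(s,p)) for s in q["scene"]]; b=min(t,key=lambda r:r[1]); print("corner",p,b)
    print("tongue",tri(w["scene"][0],w["top"][0]))
s=comps(masks(I["top"])["white"],(390,200,485,295)); e=cv2.fitEllipse(s); print("saucer",e,plane("top",e[0],.008))
s=comps(masks(I["scene"])["white"],(265,110,350,165)); e=cv2.fitEllipse(s); print("saucer",e,plane("scene",e[0],.008))
print("vase,pot approx",plane("top",(384,133),.08),plane("top",(256,130),.06))
a=np.hstack([cv2.resize(I["scene"][245:325,400:490],None,fx=4,fy=4,interpolation=cv2.INTER_NEAREST),cv2.resize(I["top"][190:270,175:265],None,fx=4,fy=4,interpolation=cv2.INTER_NEAREST)])
cv2.imwrite("pics/c1.png",a[:,:,::-1])
E
```

```text
stiff scene green [446.  280.5] lid [[455.0, 269.0], [468.0, 293.0], [436.0, 295.0], [422.0, 269.0]] 766.0 white ((420.51220703125, 282.1097412109375), (8.061501502990723, 20.87156105041504), 83.6598129272461) [420.6144 282.1203]
stiff top green [199.377  235.9167] lid [[215.0, 224.0], [209.0, 254.0], [185.0, 248.0], [190.0, 217.0]] 732.5 white ((204.14398193359375, 212.7080078125), (6.618762016296387, 17.083560943603516), 10.30484676361084) [204.0978 212.817 ]
disc (array([0.5356, 0.2605, 0.0514]), np.float64(0.0007357377271680402))
corner [215. 224.] (array([0.562 , 0.2252, 0.0607]), np.float64(0.0019000931375175404))
corner [209. 254.] (array([0.496 , 0.2424, 0.0363]), np.float64(0.0017660415781653182))
corner [185. 248.] (array([0.5093, 0.2942, 0.0369]), np.float64(0.0019479119681779648))
corner [190. 217.] (array([0.5759, 0.2794, 0.0624]), np.float64(0.0018848973802664609))
tongue (array([0.5853, 0.2482, 0.0672]), np.float64(0.0015425667084950792))
free scene green [356.6799 195.8624] lid [[378.0, 201.0], [346.0, 210.0], [336.0, 192.0], [366.0, 184.0]] 586.0 white ((333.48114013
[... 492 characters left out ...]
0010578419436673824))
corner [328. 249.] (array([ 0.5136, -0.0209,  0.0383]), np.float64(0.0014230803501605897))
corner [304. 245.] (array([0.5206, 0.0329, 0.0379]), np.float64(0.00024371522546077552))
corner [309. 213.] (array([0.5922, 0.0232, 0.0388]), np.float64(0.0007473441127665622))
tongue (array([ 0.6044, -0.0061,  0.0405]), np.float64(0.0004958860362197369))
saucer ((436.47076416015625, 246.53782653808594), (68.87052917480469, 71.80022430419922), 140.43182373046875) [ 0.5245 -0.2686  0.008 ]
saucer ((306.64453125, 136.93724060058594), (38.492828369140625, 63.987953186035156), 89.33385467529297) [ 0.5293 -0.2616  0.008 ]
vase,pot approx [ 0.7665 -0.1366  0.08  ] [0.7732 0.1456 0.06  ]
```

View pics/c1.png

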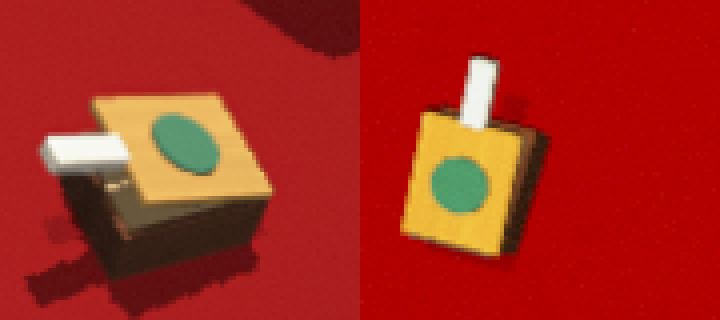

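Checks: the free lid triangulates to 38–41 mm high and the disc to 41 mm, as it should. The stiff lid rises from 36 to 62 mm, about 20° ajar, and the box is 70 × 55. I take the stiff case at (0.539, 0.2595) yaw -13.8°, the free hinge at (0.518, 0.0065) yaw -8°, and the saucer at (0.525, -0.268). Next: a helper that works out the tool-axis shifts.

```bash
cat > go.py <<'E'
import sys,numpy as np
from bench import status
from scipy.spatial.transform import Rotation as R
# usage: go.py x y z(TCP) jawdir_deg(optional)
o=status.get_obs(); w,x,y,z=o['eef_rot']; M=R.from_quat([x,y,z,w]).as_matrix(); p=np.array(o['eef_pos'])
print("t",round(o['time_s'],2),"p",p.round(4),"open",round(o['opening'],3),"F",np.round(o['wrist_force'],1),"toolx",M[:,0].round(3),"jaw",np.degrees(np.arctan2(M[1,1],M[0,1])).round(1),"q6",round(o['q'][5],2))
a=[float(v) for v in sys.argv[1:]]
if len(a)>=3: print("shift mm",(M.T@(np.array(a[:3])-p)*1000).round(1))
if len(a)==4:
    d=np.degrees(np.arctan2(M[1,1],M[0,1])); t=(a[3]-d+90)%180-90; print("turn about toolx", round(-t if M[2,0]<0 else t,1))
E
python3 go.py 0.539 0.2595 0.15 76.2
```

```text
t 0.1 p [ 0.1948 -0.5405  0.2305] open 0.997 F [0.1 0.3 0.2] toolx [-0.     0.002 -1.   ] jaw -70.2 q6 -0.21
shift mm [  81.6 -635.8 -594.9]
turn about toolx 33.6
```

```bash
for i in 1; do python3 -m jog '[0,-32,-30,0,100, 0,-64,-60,0,100, 0,-96,-90,0,100, 0,-128,-120,0,100, 0,-160,-150,0,100]'; done; python3 go.py 0.539 0.2595 0.15 76.2
```

```text
time_s: 0.6
eef_pos: [0.282, -0.3377, 0.2308]
eef_rot: [-0.121, -0.697, -0.122, 0.697]
wrist_force: [1.2, 0.6, 0.0]
opening: 1.002
t 0.6 p [ 0.282  -0.3377  0.2308] open 1.002 F [1.2 0.6 0. ] toolx [-0.     0.001 -1.   ] jaw -70.2 q6 0.08
shift mm [  81.2 -475.  -443.9]
turn about toolx 33.6
```

```bash
python3 -m jog '[0,-32,-30,0,100, 0,-64,-60,0,100, 0,-96,-90,0,100, 0,-128,-120,0,100, 0,-160,-150,0,100]' >/dev/null; python3 -m jog '[0,-32,-30,0,100, 0,-64,-60,0,100, 0,-96,-90,0,100, 0,-128,-120,0,100, 0,-160,-150,0,100]' >/dev/null;  python3 -m jog '[0,-31,-29,0,100, 0,-62,-58,0,100, 0,-93,-87,0,100, 0,-124,-116,0,100, 0,-155,-144,0,100]' >/dev/null; python3 -m jog '[0,0,0,8.4,100, 0,0,0,16.8,100, 0,0,0,25.2,100, 0,0,0,33.6,100, 0,0,0,33.6,100]'>/dev/null; python3 go.py 0.539 0.2595 0.12 76.2
```

```text
t 2.6 p [0.5382 0.2578 0.2307] open 0.999 F [-0.3 -0.1  0.6] toolx [-0.001 -0.    -1.   ] jaw -103.9 q6 2.06
shift mm [110.7  -1.9  -0.5]
turn about toolx -0.1
```

```bash
python3 -m jog '[30,-2,-0.5,0,100, 65,-2,-0.5,0,100, 100,-2,-0.5,0,100, 130,-2,-0.5,0,100, 140,-2,-0.5,0,100]'>/dev/null; python3 -m jog '[20,0,0,0,100, 40,0,0,0,100, 60,0,0,0,100, 78,0,0,0,100, 85,0,0,0,100]'; python3 go.py 0.539 0.2595 0.005
python3 - <<'E'
from h import *
a,b=optics.camera("scene"),optics.camera("top")
f=lambda i,x,y:cv2.resize(i[y:y+120,x:x+130],None,fx=3,fy=3,interpolation=cv2.INTER_NEAREST)
cv2.imwrite("pics/c2.png",np.hstack([f(a,380,220),f(b,140,180)])[:,:,::-1])
E
```

```text
time_s: 3.6
eef_pos: [0.539, 0.2594, 0.0054]
eef_rot: [0.084, -0.702, 0.084, 0.703]
wrist_force: [1.1, -0.6, -0.1]
opening: 0.994
t 3.6 p [0.539  0.2594 0.0054] open 0.994 F [ 1.1 -0.6 -0.1] toolx [-0.002 -0.    -1.   ] jaw -103.7 q6 2.06
shift mm [ 0.4 -0.1 -0. ]
```

View pics/c2.png

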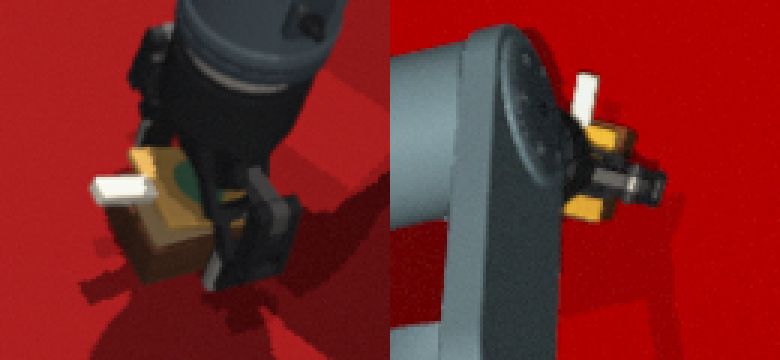

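The fingers straddle the box at its middle and nothing has been disturbed. Closing.

```bash
python3 -m jog '[0,0,0,0,40, 0,0,0,0,30, 0,0,0,0,20, 0,0,0,0,10, 0,0,0,0,10]';python3 -m jog '[0,0,0,0,10, 0,0,0,0,10, 0,0,0,0,10, 0,0,0,0,10, 0,0,0,0,10]'; python3 -m jog '[-2,0,0,0,10, -4,0,0,0,10, -8,0,0,0,10, -14,0,0,0,10, -20,0,0,0,10]'
```

```text
time_s: 4.2
eef_pos: [0.5407, 0.2598, 0.0079]
eef_rot: [-0.085, 0.703, -0.085, -0.701]
wrist_force: [-0.8, -1.5, 6.0]
opening: 0.634
time_s: 4.7
eef_pos: [0.5406, 0.2598, 0.0079]
eef_rot: [-0.085, 0.703, -0.084, -0.701]
wrist_force: [-0.7, -1.0, 5.5]
opening: 0.632
time_s: 5.2
eef_pos: [0.5393, 0.2596, 0.0266]
eef_rot: [0.085, -0.702, 0.085, 0.702]
wrist_force: [-0.3, 0.4, -3.7]
opening: 0.633
```

```bash
python3 -m jog '[-20,0,0,0,10, -45,0,0,0,10, -75,0,0,0,10, -95,0,0,0,10, -105,0,0,0,10]'; python3 go.py 0.525 -0.268 0.13
```

```text
time_s: 5.7
eef_pos: [0.5408, 0.26, 0.1343]
eef_rot: [-0.085, 0.703, -0.084, -0.701]
wrist_force: [-0.0, 0.0, -3.1]
opening: 0.635
t 5.7 p [0.5408 0.26   0.1343] open 0.635 F [-0.   0.  -3.1] toolx [ 0.004  0.001 -1.   ] jaw -103.8 q6 2.06
shift mm [   3.6  516.5 -110.4]
```

```bash
python3 -m jog '[0,15,-3,0,10, 0,40,-9,0,10, 0,75,-16,0,10, 0,115,-25,0,10, 0,155,-33,0,10]'>/dev/null; python3 -m jog '[0,40,-8,0,10, 0,80,-17,0,10, 0,120,-25,0,10, 0,160,-34,0,10, 0,200,-43,0,10]'>/dev/null; python3 -m jog '[0,40,-8,0,10, 0,80,-17,0,10, 0,115,-25,0,10, 0,145,-31,0,10, 0,161,-34,0,10]'>/dev/null; python3 -m jog '[0,0,0,0,10, 0,0,0,0,10, 0,0,0,0,10, 0,0,0,0,10, 0,0,0,0,10]' >/dev/null;  python3 go.py 0.525 -0.268 0.02
python3 - <<'E'
from h import *
a,b=optics.camera("scene"),optics.camera("top")
cv2.imwrite("pics/c3.png",np.hstack([cv2.resize(a[50:200,200:400],None,fx=2,fy=2),cv2.resize(b[175:325,365:565],None,fx=2,fy=2)])[:,:,::-1])
E
```

```text
t 7.7 p [ 0.5235 -0.2667  0.1313] open 0.635 F [ 0.7  0.1 -4.3] toolx [-0.  0. -1.] jaw -103.7 q6 1.14
shift mm [111.3   0.9  -1.8]
```

View pics/c3.png

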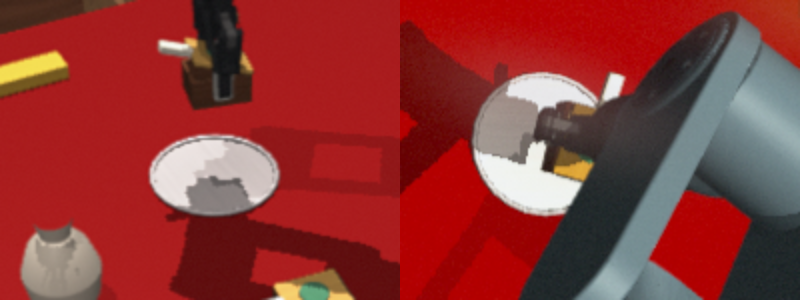

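The case is held level above the saucer. Lowering it.

```bash
python3 -m jog '[15,1,-1.8,0,10, 45,1,-1.8,0,10, 75,1,-1.8,0,10, 95,1,-1.8,0,10, 106,1,-1.8,0,10]'; python3 -m jog '[3,0,0,0,10, 6,0,0,0,10, 8,0,0,0,10, 10,0,0,0,10, 10,0,0,0,10]'; python3 -m jog '[1,0,0,0,10, 2,0,0,0,10, 2,0,0,0,10, 2,0,0,0,10, 2,0,0,0,10]'
```

```text
time_s: 8.3
eef_pos: [0.5233, -0.2679, 0.022]
eef_rot: [0.086, -0.701, 0.084, 0.703]
wrist_force: [-0.1, 0.9, -4.2]
opening: 0.635
time_s: 8.8
eef_pos: [0.5252, -0.2694, 0.0158]
eef_rot: [-0.085, 0.702, -0.085, -0.702]
wrist_force: [0.2, 0.2, -4.7]
opening: 0.632
time_s: 9.3
eef_pos: [0.5249, -0.2692, 0.0133]
eef_rot: [-0.085, 0.702, -0.085, -0.702]
wrist_force: [0.3, 0.0, -3.8]
opening: 0.633
```

```bash
python3 -m jog '[1,0,0,0,10, 1,0,0,0,10, 2,0,0,0,10, 2,0,0,0,10, 2,0,0,0,10]'; python3 -m jog '[0.5,0,0,0,10, 1,0,0,0,10, 1,0,0,0,10, 1,0,0,0,10, 1,0,0,0,10]'
```

```text
time_s: 9.8
eef_pos: [0.5248, -0.2691, 0.0112]
eef_rot: [0.085, -0.702, 0.085, 0.702]
wrist_force: [-0.0, 0.5, -2.4]
opening: 0.631
time_s: 10.3
eef_pos: [0.5249, -0.2692, 0.0109]
eef_rot: [-0.085, 0.702, -0.085, -0.702]
wrist_force: [-4.0, 2.2, 6.1]
opening: 0.636
```

Contact at 11 mm, as expected. Opening slowly, then retreating upward.

```bash
python3 -m jog '[0,0,0,0,66, 0,0,0,0,70, 0,0,0,0,80, 0,0,0,0,90, 0,0,0,0,100]'; python3 -m jog '[0,0,0,0,100, 0,0,0,0,100, -2,0,0,0,100, -8,0,0,0,100, -18,0,0,0,100]'; python3 -m jog '[-20,0,0,0,100, -50,0,0,0,100, -90,0,0,0,100, -120,0,0,0,100, -130,0,0,0,100]'; python3 go.py 0.612 -0.007 0.15 82
```

```text
time_s: 10.8
eef_pos: [0.5249, -0.2692, 0.0102]
eef_rot: [-0.085, 0.702, -0.085, -0.702]
wrist_force: [-0.3, 0.3, 0.2]
opening: 1.001
time_s: 11.3
eef_pos: [0.5245, -0.2688, 0.0284]
eef_rot: [0.085, -0.702, 0.085, 0.702]
wrist_force: [0.2, -0.6, 0.5]
opening: 1.003
time_s: 11.8
eef_pos: [0.5269, -0.2707, 0.1635]
eef_rot: [-0.083, 0.704, -0.086, -0.7]
wrist_force: [0.9, -0.4, 0.2]
opening: 1.001
t 11.8 p [ 0.5269 -0.2707  0.1635] open 1.001 F [ 0.9 -0.4  0.2] toolx [ 0.006 -0.005 -1.   ] jaw -103.8 q6 1.14
shift mm [  12.7 -276.4  -19.8]
turn about toolx -5.8
```

```bash
python3 -m jog '[0,-35,-2,0,100, 0,-80,-5,0,100, 0,-125,-9,0,100, 0,-170,-12,0,100, 0,-215,-15,0,100]'>/dev/null; python3 -m jog '[0,-30,-2,0,100, 0,-50,-4,0,100, 0,-61,-5,0,100, 0,-61,-5,-3,100, 0,-61,-5,-5.8,100]'>/dev/null;  python3 go.py 0.612 -0.007 0.019 82
python3 - <<'E'
from h import *
a,b=optics.camera("scene"),optics.camera("top")
np.save("pics/a3.npy",a);np.save("pics/b3.npy",b)
cv2.imwrite("pics/c4.png",np.hstack([cv2.resize(a[80:230,240:440],None,fx=2,fy=2),cv2.resize(b[165:315,310:510],None,fx=2,fy=2)])[:,:,::-1])
E
```

```text
t 12.8 p [ 0.6097 -0.0058  0.1578] open 0.997 F [ 0.  -0.1  0.5] toolx [-0.001 -0.    -1.   ] jaw -97.8 q6 1.5
shift mm [138.8   0.8  -2.5]
turn about toolx 0.2
```

View pics/c4.png

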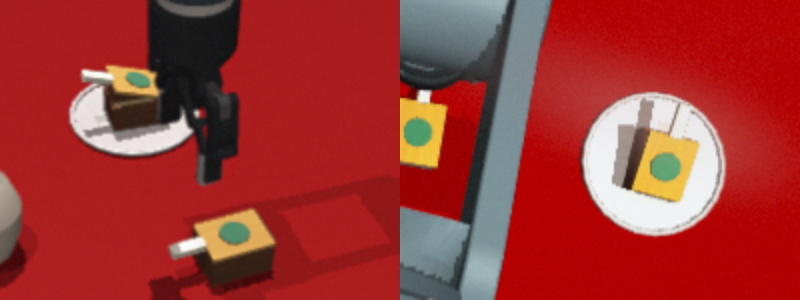

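The stiff case stands in the saucer (disc at about (444,248) in the top view) and the free case is unmoved. Checking centring numerically before going on.

```bash
python3 - <<'E'
from h import *
a,b=np.load("pics/a3.npy"),np.load("pics/b3.npy")
gs=cen(comps(masks(a)["green"],(270,100,330,135))); gt=cen(comps(masks(b)["green"],(420,225,470,270)))
d,e=tri(gs,gt); print("disc",d,e,"box mid",d[:2]+.0037*np.array([.971,-.239]))
fs=cen(comps(masks(a)["green"],(330,180,385,230))); ft=cen(comps(masks(b)["green"],(310,215,335,245)));print("free disc",tri(fs,ft))
E
```

```text
disc [ 0.52015062 -0.26748755  0.05545532] 0.00033689201187202803 box mid [ 0.52374332 -0.26837185]
free disc (array([0.55272912, 0.00151386, 0.04103597]), np.float64(0.0004651193438342738))
```

```bash
python3 -m jog '[20,0.8,-2.5,0,100, 50,0.8,-2.5,0,100, 85,0.8,-2.5,0,100, 105,0.8,-2.5,0,100, 115,0.8,-2.5,0,100]'; python3 go.py 0.613 -0.007 0.019 82
```

```text
time_s: 13.4
eef_pos: [0.6105, -0.0073, 0.0406]
eef_rot: [0.05, -0.704, 0.05, 0.707]
wrist_force: [0.1, 0.7, 0.0]
opening: 1.004
t 13.4 p [ 0.6105 -0.0073  0.0406] open 1.004 F [0.1 0.7 0. ] toolx [-0.004  0.001 -1.   ] jaw -98.1 q6 1.51
shift mm [21.6 -0.7 -2.5]
turn about toolx -0.1
```

The stiff case sits within 2 mm of the saucer centre. Now going down on the tongue: 97 mm from the hinge, TCP 16 mm below the tongue centre.

```bash
python3 -m jog '[6,-0.7,-3,0,100, 12,-0.7,-3.5,0,100, 18,-0.7,-3.5,0,100, 18,-0.7,-3.5,0,60, 18,-0.7,-3.5,0,40]'>/dev/null; python3 -m jog '[0,0,0,0,30, 0,0,0,0,24, 0,0,0,0,24, 0,0,0,0,24, 0,0,0,0,24]'; python3 go.py 0.6142 -0.0071 0.022 82
python3 - <<'E'
from h import *
a,b=optics.camera("scene"),optics.camera("top")
cv2.imwrite("pics/c5.png",np.hstack([cv2.resize(a[150:250,280:410],None,fx=3,fy=3),cv2.resize(b[165:265,270:400],None,fx=3,fy=3)])[:,:,::-1])
E
```

```text
time_s: 14.4
eef_pos: [0.616, -0.0068, 0.0254]
eef_rot: [-0.049, 0.705, -0.049, -0.705]
wrist_force: [-0.2, -0.1, -0.4]
opening: 0.239
t 14.4 p [ 0.616  -0.0068  0.0254] open 0.239 F [-0.2 -0.1 -0.4] toolx [ 0.  0. -1.] jaw -98.0 q6 1.51
shift mm [3.4 0.6 1.8]
turn about toolx 0.0
```

View pics/c5.png

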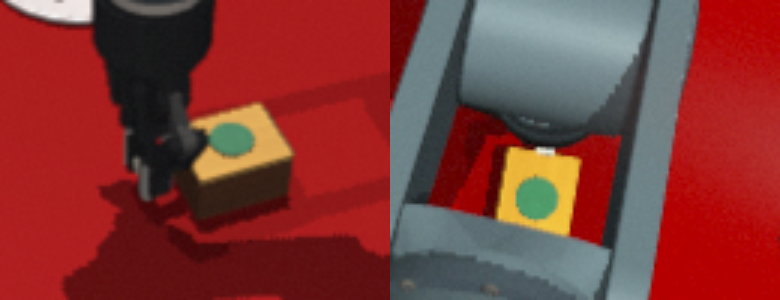

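```bash
python3 -m jog '[3.4,0.6,1.8,0,24, 3.4,0.6,1.8,0,24, 3.4,0.6,1.8,0,20, 3.4,0.6,1.8,0,17, 3.4,0.6,1.8,0,15]'; python3 -m jog '[0,0,0,0,14, 0,0,0,0,14, 0,0,0,0,14, 0,0,0,0,14, 0,0,0,0,14]'; python3 go.py 0.6142 -0.0071 0.022 82
python3 - <<'E'
import numpy as np
for d in range(0,111,5):
    t=np.radians(d); print(d,"tx %.0f tz %.0f"%(-(97*np.sin(t)+3*np.cos(t)-3),97-(97*np.cos(t)-3*np.sin(t))))
E
```

```text
time_s: 15.0
eef_pos: [0.614, -0.0072, 0.0218]
eef_rot: [0.049, -0.705, 0.049, 0.706]
wrist_force: [-0.5, -1.5, -0.2]
opening: 0.157
time_s: 15.5
eef_pos: [0.614, -0.0072, 0.0219]
eef_rot: [0.049, -0.705, 0.049, 0.705]
wrist_force: [-1.6, -1.3, -0.5]
opening: 0.153
t 15.5 p [ 0.614  -0.0072  0.0219] open 0.153 F [-1.6 -1.3 -0.5] toolx [-0. -0. -1.] jaw -98.0 q6 1.51
shift mm [-0.1 -0.2 -0.1]
turn about toolx 0.0
0 tx -0 tz 0
5 tx -8 tz 1
10 tx -17 tz 2
15 tx -25 tz 4
20 tx -33 tz 7
25 tx -41 tz 10
30 tx -48 tz 14
35 tx -55 tz 19
40 tx -62 tz 25
45 tx -68 tz 31
50 tx -73 tz 37
55 tx -78 tz 44
60 tx -83 tz 51
65 tx -86 tz 59
70 tx -89 tz 67
75 tx -91 tz 75
80 tx -93 tz 83
85 tx -94 tz 92
90 tx -94 tz 100
95 tx -93 tz 108
100 tx -92 tz 117
105 tx -90 tz 125
110 tx -87 tz 133
```

Contact at 15.3 % opening (13 mm, the tongue). Lifting 15° first, then looking.

```bash
python3 -m jog '[-5,0,0,0,14, -10,0,1,0,14, -15,0,2,0,14, -20,0,3,0,14, -25,0,4,0,14]'; python3 go.py
python3 - <<'E'
from h import *
a,b=optics.camera("scene"),optics.camera("top")
cv2.imwrite("pics/c6.png",np.hstack([cv2.resize(a[150:250,280:410],None,fx=3,fy=3),cv2.resize(b[165:265,270:400],None,fx=3,fy=3)])[:,:,::-1])
E
```

```text
time_s: 16.0
eef_pos: [0.6101, -0.0065, 0.0474]
eef_rot: [-0.049, 0.705, -0.049, -0.705]
wrist_force: [0.7, -0.7, -3.1]
opening: 0.15
t 16.0 p [ 0.6101 -0.0065  0.0474] open 0.15 F [ 0.7 -0.7 -3.1] toolx [ 0.  0. -1.] jaw -98.0 q6 1.51
```

View pics/c6.png

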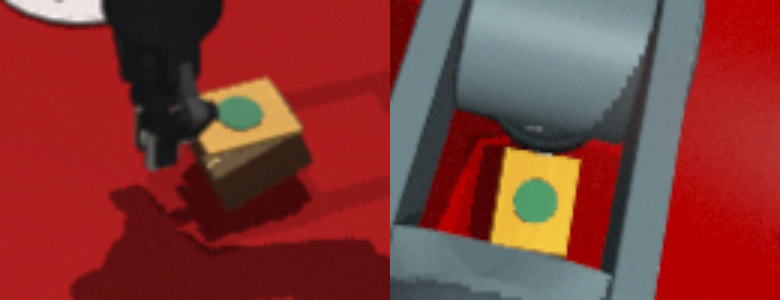

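The firm grip carries the whole case (3.1 N on the wrist, box off the altar) instead of letting the tongue pivot. Setting it back down along the same path, then trying a lighter pinch.

```bash
python3 -m jog '[5,0,-1,0,14, 10,0,-2,0,14, 15,0,-3,0,14, 20,0,-4,0,14, 25,0,-4,0,14]'; python3 -m jog '[0,0,0,0,14.5, 0,0,0,0,15, 0,0,0,0,15.5, 0,0,0,0,15.5, 0,0,0,0,15.5]';  python3 -m jog '[0,0,0,0,15.3, 0,0,0,0,15.2, -2,0,0,0,15.2, -5,0,0,0,15.2, -8,0,1,0,15.2]';python3 -m jog '[0,0,0,0,15.2, 0,0,0,0,15.2, 0,0,0,0,15.2, 0,0,0,0,15.2, 0,0,0,0,15.2]'; python3 - <<'E'
from h import *
a,b=optics.camera("scene"),optics.camera("top")
cv2.imwrite("pics/c7.png",np.hstack([cv2.resize(a[150:250,280:410],None,fx=3,fy=3),cv2.resize(b[165:265,270:400],None,fx=3,fy=3)])[:,:,::-1])
E
```

```text
time_s: 16.6
eef_pos: [0.6142, -0.0072, 0.0211]
eef_rot: [0.049, -0.705, 0.049, 0.705]
wrist_force: [2.1, -0.4, 10.1]
opening: 0.153
time_s: 17.1
eef_pos: [0.6141, -0.0072, 0.0218]
eef_rot: [-0.049, 0.705, -0.049, -0.705]
wrist_force: [-1.0, -0.5, -0.9]
opening: 0.158
time_s: 17.6
eef_pos: [0.6136, -0.0071, 0.0303]
eef_rot: [-0.049, 0.706, -0.049, -0.705]
wrist_force: [1.7, -0.9, -3.2]
opening: 0.159
time_s: 18.1
eef_pos: [0.613, -0.007, 0.0297]
eef_rot: [0.049, -0.705, 0.049, 0.706]
wrist_force: [0.0, -0.1, -2.0]
opening: 0.155
```

View pics/c7.png

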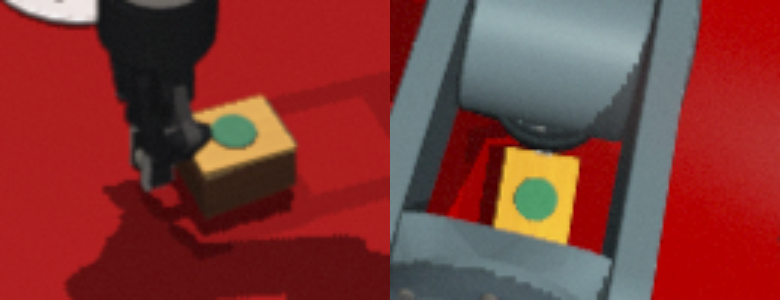

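The lid stayed level while the case rose, so pad friction is stopping the tongue from turning. I'll loosen the pinch further and judge pivoting by the disc height, which should be about 38/97 of the lift if it pivots.

```bash
cat > disc.py <<'E'
from h import *
from bench import status
np.set_printoptions(precision=4,suppress=True)
a,b=optics.camera("scene"),optics.camera("top")
gs=cen(comps(masks(a)["green"],(300,120,400,235))); gt=cen(comps(masks(b)["green"],(290,180,350,262)))
o=status.get_obs(); d,e=tri(gs,gt); print("disc",d,"gap %.4f"%e,"px",gs,gt,"tcp",o['eef_pos'].round(4) if hasattr(o['eef_pos'],'round') else o['eef_pos'],"open %.3f"%o['opening'],"Fz %.1f"%o['wrist_force'][2])
E
python3 disc.py; python3 -m jog '[2,0,0,0,15.2, 4,0,-1,0,15.2, 6,0,-1,0,15.2, 8,0,-1,0,15.2, 8,0,-1,0,16]'>/dev/null; python3 -m jog '[0,0,0,0,16, 0,0,0,0,16, -2,0,0,0,16, -5,0,0,0,16, -8,0,1,0,16]'>/dev/null;python3 -m jog '[0,0,0,0,16, 0,0,0,0,16, 0,0,0,0,16, 0,0,0,0,16, 0,0,0,0,16]'; python3 disc.py
```

```text
disc [0.552  0.0021 0.0486] gap 0.0008 px [357.296  193.3193] [318.1003 230.9922] tcp [ 0.613  -0.007   0.0298] open 0.156 Fz -2.7
time_s: 19.8
eef_pos: [0.6135, -0.0071, 0.03]
eef_rot: [-0.049, 0.706, -0.049, -0.705]
wrist_force: [-0.9, 0.0, -0.8]
opening: 0.158
disc [0.552 0.002 0.044] gap 0.0007 px [357.1386 194.8795] [318.1432 231.0807] tcp [ 0.6135 -0.0071  0.03  ] open 0.158 Fz -0.5
```

At 16 % it pivots: the disc rose 3 mm for an 8 mm lift, with -0.7 N on the wrist. Continuing along the arc.

```bash
python3 -m jog '[-5,0,0.5,0,16, -10,0,1.5,0,16, -15,0,2.5,0,16, -20,0,4,0,16, -25,0,6,0,16]'>/dev/null; python3 disc.py; python3 -m jog '[-6,0,2,0,16, -12,0,5,0,16, -18,0,8.5,0,16, -23.5,0,13,0,16, -29,0,18,0,16]'; python3 disc.py
python3 -c "
import numpy as np
for d in (5,20,40,60):
  t=np.radians(d);r=38*np.cos(t)-0;print(d,.5181+.99*(.035*np.cos(t)-.006*np.sin(t)),.035+.035*np.sin(t)+.006*np.cos(t))"
```

```text
disc [0.5485 0.0029 0.0534] gap 0.0002 px [359.2505 191.381 ] [317.761  232.3527] tcp [ 0.6073 -0.0062  0.0558] open 0.161 Fz -0.9
time_s: 21.0
eef_pos: [0.5891, -0.0036, 0.0845]
eef_rot: [-0.049, 0.706, -0.049, -0.705]
wrist_force: [-0.3, -0.3, -2.0]
opening: 0.163
disc [0.5402 0.0036 0.0625] gap 0.0003 px [363.0875 187.025 ] [317.3656 235.9831] tcp [ 0.5891 -0.0036  0.0849] open 0.161 Fz -1.4
5 0.5521004411769579 0.04402761918471851
20 0.5486287496588773 0.052608860741113865
40 0.5408252815525345 0.062093832997742744
60 0.5302808091015204 0.06831088913245537
```

```bash
python3 -m jog '[-5,0,5,0,16, -9.5,0,9.6,0,16, -13.6,0,15,0,16, -17.3,0,20.5,0,16, -21,0,26,0,16]'>/dev/null; python3 disc.py; python3 -m jog '[-2.5,0,6.5,0,16, -5,0,13,0,16, -7,0,19.5,0,16, -8.6,0,26,0,16, -10,0,32,0,16]'; python3 - <<'E'
from h import *
a,b=optics.camera("scene"),optics.camera("top")
cv2.imwrite("pics/c8.png",np.hstack([cv2.resize(a[120:250,270:410],None,fx=2.8,fy=2.8),cv2.resize(b[165:295,260:400],None,fx=2.8,fy=2.8)])[:,:,::-1])
E
```

```text
disc [ 0.5765 -0.0259  0.2194] gap 0.1244 px [310.1778 120.9222] [316.5556 241.9349] tcp [0.5631 0.0001 0.1055] open 0.157 Fz -1.8
time_s: 22.2
eef_pos: [0.5314, 0.0045, 0.1151]
eef_rot: [-0.049, 0.705, -0.049, -0.705]
wrist_force: [1.3, -0.2, -2.2]
opening: 0.162
```

View pics/c8.png

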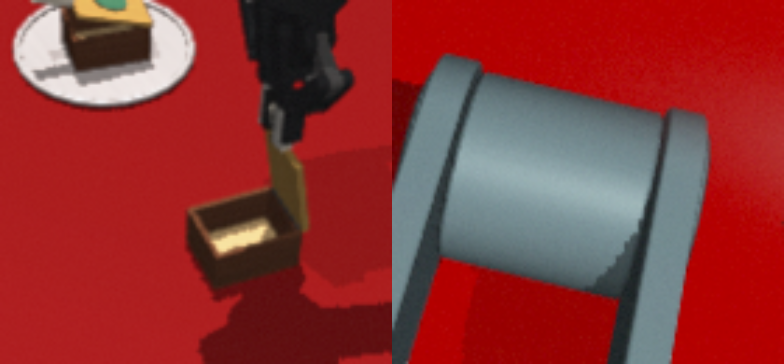

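The lid is near upright (~80°) and the case is flat on the altar. Going over to ~105°.

```bash
python3 -m jog '[-1,0,9,0,16, -1,0,17,0,16, 0,0,25,0,16, 1,0,34,0,16, 3,0,42,0,16]'; python3 -m jog '[0,0,0,0,16, 0,0,0,0,16, 0,0,0,0,16, 0,0,0,0,16, 0,0,0,0,16]'; python3 -m jog '[0,0,0,0,20, 0,0,0,0,26, 0,0,0,0,35, 0,0,0,0,50, 0,0,0,0,60]'; python3 go.py;python3 - <<'E'
from h import *
a,b=optics.camera("scene"),optics.camera("top")
cv2.imwrite("pics/c9.png",np.hstack([cv2.resize(a[120:250,270:410],None,fx=2.8,fy=2.8),cv2.resize(b[165:295,260:400],None,fx=2.8,fy=2.8)])[:,:,::-1])
E
```

```text
time_s: 22.8
eef_pos: [0.4914, 0.01, 0.1137]
eef_rot: [-0.049, 0.707, -0.049, -0.704]
wrist_force: [0.5, 0.6, 9.5]
opening: 0.163
time_s: 23.3
eef_pos: [0.4907, 0.0102, 0.1134]
eef_rot: [-0.049, 0.706, -0.049, -0.705]
wrist_force: [-2.7, 0.4, 9.5]
opening: 0.159
time_s: 23.8
eef_pos: [0.4901, 0.0102, 0.1117]
eef_rot: [0.049, -0.705, 0.049, 0.706]
wrist_force: [-0.2, 0.1, 0.5]
opening: 0.597
t 23.8 p [0.4901 0.0102 0.1117] open 0.597 F [-0.2  0.1  0.5] toolx [-0.  0. -1.] jaw -98.0 q6 1.49
```

View pics/c9.png

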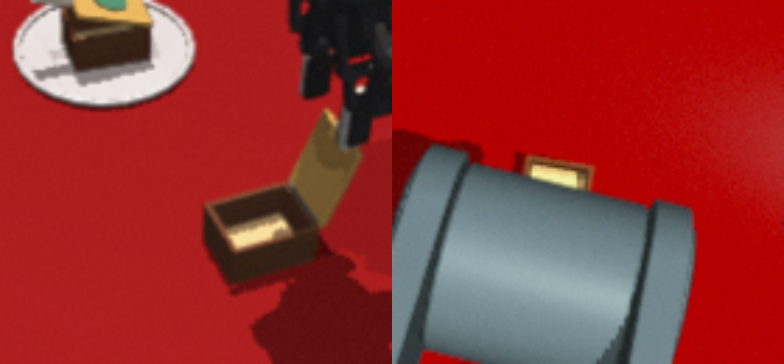

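The lid lies back. Retreating straight up and then aside for a final check.

```bash
python3 -m jog '[-8,0,0,0,60, -25,0,0,0,60, -50,0,0,0,60, -80,0,0,0,60, -100,0,0,0,60]'; python3 -m jog '[-20,0,20,0,60, -40,0,45,0,60, -60,0,70,0,60, -80,0,95,0,60, -90,0,110,0,60]'; python3 -m jog '[0,-40,0,0,60, 0,-85,0,0,60, 0,-130,0,0,60, 0,-175,0,0,60, 0,-220,0,0,60]';  python3 -m jog '[0,-30,0,0,60, 0,-60,0,0,60, 0,-70,0,0,60, 0,-70,0,0,60, 0,-70,0,0,60]'; python3 - <<'E'
from h import *
a,b=optics.camera("scene"),optics.camera("top")
np.save("pics/a9.npy",a);np.save("pics/b9.npy",b)
cv2.imwrite("pics/c10.png",np.vstack([cv2.resize(a[80:340,180:500],None,fx=1.15,fy=1.15),cv2.resize(b[90:300,165:485],None,fx=1.15,fy=1.15)])[:,:,::-1])
E
```

```text
time_s: 24.4
eef_pos: [0.4911, 0.0101, 0.2146]
eef_rot: [-0.049, 0.706, -0.049, -0.704]
wrist_force: [0.5, -0.1, 0.3]
opening: 0.598
time_s: 24.9
eef_pos: [0.3806, 0.0257, 0.3043]
eef_rot: [-0.049, 0.706, -0.049, -0.704]
wrist_force: [0.4, -1.0, -0.6]
opening: 0.6
time_s: 25.4
eef_pos: [0.4119, 0.2453, 0.3028]
eef_rot: [-0.049, 0.706, -0.049, -0.705]
wrist_force: [0.3, 0.1, 0.0]
opening: 0.598
time_s: 25.9
eef_pos: [0.4216, 0.3119, 0.302]
eef_rot: [0.049, -0.705, 0.05, 0.705]
wrist_force: [0.2, 0.1, -0.8]
opening: 0.599
```

View pics/c10.png

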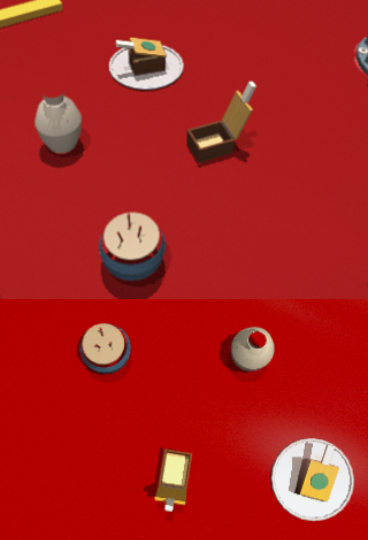

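```bash
python3 - <<'E'
from h import *
np.set_printoptions(precision=4,suppress=True)
b=np.load("pics/b9.npy"); h=hsv(b); H,S,V=[h[...,i].astype(int) for i in range(3)]
m=~(((H<6)|(H>172))&(S>150)); m=m&~((H<8)&(S>200))
c=comps(m,(285,200,350,290)); x=c.reshape(-1,2); print("rows",x[:,1].min(),x[:,1].max())
q=quad(c); print(q.tolist()); f=q[np.argsort(q[:,1])[:2]]
P=[plane("top",p,.035) for p in f.astype(float)]; print("front rim corners",P,"width",np.linalg.norm(P[0]-P[1]))
mid=(P[0]+P[1])/2; print("box mid",mid[:2]-.035*np.array([.99,-.139]))
a=np.load("pics/a9.npy"); gs=cen(comps(masks(a)["green"],(270,100,330,135))); gt=cen(comps(masks(b)["green"],(420,225,470,270))); print("stiff disc",tri(gs,gt))
for n,A,B in(("scene",np.load("pics/scene0.npy"),a),("top",np.load("pics/top0.npy"),b)):
    r={"scene":[(205,150,260,225),(258,255,335,335)],"top":[(355,105,412,162),(225,100,285,162)]}[n]
    print(n,[float(np.abs(A[y:Y,x:X].astype(int)-B[y:Y,x:X]).mean()) for x,y,X,Y in r])
E
```

```text
rows 221 274
[[332, 224], [323, 289], [299, 263], [308, 220]]
front rim corners [array([0.5765, 0.0254, 0.035 ]), array([ 0.5687, -0.0284,  0.035 ])] width 0.05436613500398223
box mid [0.538  0.0034]
stiff disc (array([ 0.5201, -0.2676,  0.0554]), np.float64(0.0002896908931524898))
scene [1.477979797979798, 1.497077922077922]
top [1.755309325946445, 1.6161290322580646]
```

The free case slid about 15 mm back in the swing. That is still "about where it was", and re-grasping it next to the open lid carries more risk than it removes. The lid rests open, the stiff case is centred and the bystanders' pixels are unchanged. Handing in.

```bash
python3 -c "from bench import hand_in; print(hand_in())"; python3 go.py
```

```text
the job is handed in; nothing more can be done
None
the job is handed in; nothing more can be done
```

The job is handed in at about 26 s of the 64 s, with both cases where the task asks. The one weak point is that the free case ended about 15 mm from where it started.

- **Stiff case:** I gripped it on the box and set it down upright in the saucer. My last check put it within about 2 mm of the saucer's centre, with the lid still ajar.
- **Free case:** I pinched it by the tongue and swung its lid over to its stop. After I let go, the last pictures show it staying open by itself and the case standing flat, with the arm well clear.
- **Vase and incense pot:** the pictures show no change.

Two things went less well:

- **First pinch too tight:** the pads would not let the tongue turn, so the case was briefly lifted off the altar. I lowered it along the same path, tried one slightly looser pinch that also lifted it, and then found one loose enough to pivot.
- **Case slid back:** the 15 mm came in the last part of the swing, when the lid met its stop with about 9.5 N on the wrist. I took that as "about where it was" and did not re-grip it beside the open lid.

I viewed 12 pictures, two over the budget of 10.

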